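# Break the lid stay, shut the vial chest and reset its thermal cutout

## Task

The vial conditioning chest tripped its thermal cutout while its lid was propped open. Press the red knee of the locked folding stay to break it, then lower the lid gently, without letting it slam, until it is fully shut. With the lid shut, reset the cutout: push its yellow lever fully to off (black dot) and then throw it fully on (green dot), and leave the jar, the bottle, the beaker and the vial tray where they stand.

Things in the scene. Friction and masses are not known exactly. Their poses are not given: they have to be found in the camera images.
- chest: White open-topped chest fixed to the bench, 170 (x) x 190 (y) x 120 mm high, vials inside well below the rim. Origin: centre of its underside; z up. Its lid is hinged along its whole +y top edge and its folding stay is outside its +x end.
- lid (a joint): Lid angle, rad: 0 = standing open upright (start), growing as it is lowered, 1.571 = fully shut, flat on the rim. The hinge is stiff: the lid stays at any angle it is left at and takes about 1 to 5 N at its free edge to lower. While the stay is locked it cannot be lowered at all.
- lid_hinge (a point): Point on the lid's hinge axis, middle of its length, at rim height (120 mm above the bench). The axis runs along the chest's x.
- lid_edge (a point): Middle of the free edge of the lid, on its OUTER face. The lid is a white slab 176 mm long along the hinge, 190 mm from hinge axis to free edge, 14 mm thick; this point lies 190 mm along and 14 mm outward of the axis. Open, the outer face looks to the chest's +y, edge 310 mm above the bench; shut, it looks up, 134 mm above the bench.
- knee (a point): Centre of the stay's red knee pad, a cylinder 24 mm across and 32 mm long along the chest's x, 20 mm beyond the chest's +x end, clear of the wall; at first 44 mm above the rim. Locked, the stay slopes up towards the hinge at 36 degrees. The knee breaks downwards and towards the hinge: press the pad from straight above with 4 to 12 N; 25 mm of travel breaks it and lowers the lid a few degrees.
- stay (a joint): Fold angle of the stay's knee, rad: 0 = locked against its stop (start), 0.17 = straight, over 0.35 = broken, about 2.9 with the lid shut. It stays where it is left.
- cutout: Grey thermal cutout box fixed to the bench, 150 (x) x 120 (y) x 70 mm high. Origin: centre of its underside; z up. Black dot (off) on top towards its -x, green dot (on) towards its +x. A yellow-ended lever swings in its x-z plane about a pivot 72 mm above the bench over the origin.
- trip_lever (a joint): Lever angle, rad: 0 = fully off, leaning to the box's -x against its stop; about 0.3 to 0.7 = tripped, near upright (start); 1.0 = fully on, leaning to the box's +x against its stop. Upright at 0.5. Friction holds it where it is left; about 2 to 3 N at the end moves it.
- lever_tip (a point): Outer end of the lever, 85 mm from its pivot. The outer 36 mm is a yellow paddle, 14 mm thick along the swing and 30 mm wide across it.
- septa_jar: Small jar with a blue cap, 54 mm diameter, 65 mm high, between chest and cutout. Origin: centre of its underside. Leave it.
- amber_bottle: Amber bottle with a white cap, 66 mm diameter, 135 mm high, beyond the chest or the cutout. Origin: centre of its underside. Leave it.
- beaker: Clear open beaker, 64 mm across, 80 mm high, beyond the chest or the cutout. Origin: centre of its underside. Leave it.
- vial_tray: Orange vial tray, 110 x 160 x 30 mm (48 mm with vials), on the hinge side of the chest. Origin: centre of its underside. Leave it.
- stay_foot (a point): Pivot of the stay's foot, outside the chest's +x end wall, 10 mm below the rim, 150 mm from the hinge. The lower link, 80 mm, runs from here to the knee; the upper, 107 mm, from the knee to the lid, 100 mm from the hinge. With the lid shut both links hang folded outside the end wall.
There are look-alikes about, which are no part of the job. What is shaped like the cutout but blue is not meant.

How it is judged:
By the outcome, as a careful person would: the job done as asked, in the order asked, and still so for the second after the job is handed in, with the robot touching nothing.
It also fails if it takes over 69 s, if anything falls off the work surface, if the arm or the gripper's body presses on something with over 40 N, if the wrist force passes 120 N, or if a joint passes its speed limit or range.

## Robot

A 6-joint arm with a two-finger parallel gripper is mounted at the origin on the work surface. World frame = base frame: x ahead of the robot, y to its left, z up, the work surface at z = 0. Lengths are in m, angles in degrees, forces in N, time in s.
With the tool pointing down it reaches from about 0.25 to 0.725 m from the base axis. Payload 9.7 kg.
Tool frame: the origin (TCP) lies midway between the tips of the shut fingers; the grasp point (between the pads) lies 19 mm behind it; z points along the fingers, y is the direction in which the jaws open and shut (so a half turn about z gives the same grasp; the last joint's range is limited). The gripper opens to 85 mm and grips with 20 to 120 N. Pads are 22 mm wide; open, the fingers measure 114 mm over their backs; the gripper's body (76 mm by 85 mm) begins 54 mm behind the grasp point. The pads swing forward as they close: fully open they stand 13 mm farther back than shut.
Start: joints at [-77.063, 4.979, 10.078, 95.1, 0, 90], TCP at [0.123, -0.536, 0.231] pointing down, gripper open.
Joint ranges: [-179.16, 179.16], [-48.56, 103.87], [-65.8, 70.77], [-126.05, 130.52], [-82.76, 87.17], [-180, 180]. Speed limits (degrees/s): [127.2, 127.2, 147.25, 180, 180, 180].

## Interface

Orientations are given as [roll, pitch, yaw] about the fixed x, y, z axes, in that order (R = Rz(yaw) Ry(pitch) Rx(roll)).
In Python, from workcell import bot, camera, recognise gives the robot as it stands. The module is installed in compiled form; this text tells all that it offers.
- The arm moves only by the tool apply_moves, never from a script. Its argument "targets" is one flat list of numbers, 7 for each row, row after row: the shift along the world's x, y, z in units of 30 mm (1.0 is 30 mm), then the turn, a rotation vector about the world's x, y, z in units of 6 degrees (1.0 is 6 degrees), then the opening, from 0 (shut) to 1 (fully open). A call has 1 to 5 rows; each row is the pose to reach, as a shift and turn from the pose commanded when the call began; what a row does not reach only later rows make up. A row lasts 1/10 s, in which the tool goes at most 50 mm and 8.59 degrees, less where a joint would pass 70% of its speed; a pose out of reach is approached as far as the arm can. A call with a gripper value outside its range is refused whole. The fingers move at their own pace and stop on an object; "newtons" is the grip in N (left out, the last holds). Time passes only in rows, so rows that repeat a pose let the fingers close. It gives the time, the measured TCP pose, the force and the opening at its end, in the units of the state.
- bot.get_obs(): the state, without advancing time (a new reading comes with each control period).
- camera(name): name is "scene" or "top" or "wrist"; returns a dict with "img" (420x560x3 uint8, red, green, blue), "intrinsics" (3x3 intrinsics, pixels), "origin" and "rotation" of the camera in the world. Camera axes: x right, y up, looking along -z (the intrinsics and any distortion apply to the point x, -y, -z); pixel columns grow to the right and rows downward; lengths in m; the calibration is good to about 2 mm. The wrist camera is an equidistant fisheye: a pixel r from the principal point sees the ray r / f radians off the axis. A picture is of the moment at which its call begins. There is no depth.
- bot.job_done(): hands the job in, once; it reports no verdict.
Trained networks look in the newest picture that a camera, given by its name, has taken for a name from the list of things; names that differ only in an ending like _2 or _b are one class to them, and where a whole thing is asked for, a point or a joint stands for the part that bears it (a point fixed in the world has none). Each returns a list of dicts, best first, with "conf" (0 to 1); they miss things now and then, are a little off and sometimes report something else, mostly with a low value. They report only what shows in the picture. A call takes as long as a camera call. They do not tell look-alikes from the thing itself.
- recognise(query, camera): "box" ([left, top, right, bottom] in pixels, round what is visible of it).
The state is a dict: "time": time; "q": joint angles; "qd": joint speeds; "joint_efforts": joint torques, N m; "ee_pos": TCP position; "tcp_rot": TCP orientation; "wrist_force": force on the tool from outside, world axes, zero at the start; "torque": the same for the moment, N m; "opening": finger opening in m.
Only numpy, scipy, OpenCV 4.12 (cv2) and the standard library are available. Lean on these libraries where they do the work, as an engineer would, in place of code of your own. Each camera call takes 0.05 s, during which the arm holds its last target.

## Working session

There is one attempt and no reset: what is moved stays moved. The work goes in short steps, Python scripts to look and compute and a tool call to move; the robot and the scene stay as the last step left them, time stands still between calls to the robot, and variables do not carry over. Pictures are saved under pics/ and viewed, and the job is handed in when it is done.

Besides the shell and the picture viewer there is one more tool, called after "Request:" as a command line: name --argument value ..., lists and objects as JSON in quotes. apply_moves: Moves the arm, as the interface text tells. Its arguments: {"type":"object","properties":{"targets":{"type":"array"},"newtons":{"type":"number"}},"required":["targets"]}

```bash
mkdir -p pics; python3 - <<'E'
from workcell import bot, camera, recognise
import cv2, pickle
o=bot.get_obs();print(o)
for n in ["scene","top","wrist"]:
    c=camera(n); pickle.dump(c,open(f"{n}0.pkl","wb")); cv2.imwrite(f"pics/{n}0.png",c["img"][:,:,::-1])
    print(n,c["intrinsics"],c["origin"],c["rotation"])
    for q in ["chest","lid","knee","cutout","trip_lever","lever_tip","septa_jar","amber_bottle","beaker","vial_tray"]:
        try: print(q,[( [round(v) for v in r["box"]],round(r["conf"],2)) for r in recognise(q,n)])
        except Exception as e: print(q,e)
E
```

```text
{'time': 0.0, 'q': array([-7.70644709e+01,  5.01182804e+00,  1.00345419e+01,  9.50987447e+01,
        8.67344494e-04,  9.00017176e+01]), 'qd': array([ 0.05646348, -0.0115694 ,  0.02158276,  0.07852267, -0.01223038,
        0.00443393]), 'joint_efforts': array([ 1.93387139e-03, -5.20400441e+01,  4.64797926e+01,  1.66661519e-02,
        1.80669863e-04, -3.25037286e-05]), 'ee_pos': array([ 0.12307452, -0.53582519,  0.23057686]), 'tcp_rot': array([-1.79923969e+02, -8.65064510e-04,  1.29338104e+01]), 'wrist_force': array([ 0.06340237, -0.66498887, -0.21715515]), 'torque': array([-0.00576818, -0.02970786,  0.01067817]), 'opening': 0.08554664707753054}
scene [[480.44135575   0.         281.515951  ]
 [  0.         480.44135575 216.9736358 ]
 [  0.           0.           1.        ]] [ 1.3528608  -0.04275887  1.17182447] [40.27765684 -0.62558245 83.80231844]
chest [([253, 160, 345, 283], 0.94)]
lid [([319, 158, 346, 254], 0.72)]
knee [([300, 230, 334, 258], 0.59)]
cutout [([283, 158, 318, 210], 0.89), ([123, 230, 177, 292], 0.74)]
trip_lever [([138, 230, 149, 248], 0.52), ([304, 160, 309, 18
[... 636 characters left out ...]
[([392, 186, 466, 260], 0.95), ([201, 269, 263, 340], 0.75)]
trip_lever [([434, 212, 447, 221], 0.45)]
lever_tip [([221, 300, 235, 324], 0.54), ([223, 155, 268, 173], 0.32), ([210, 154, 305, 253], 0.24)]
septa_jar [([339, 233, 363, 257], 0.8)]
amber_bottle [([310, 120, 336, 155], 0.59)]
beaker [([361, 119, 386, 148], 0.66)]
vial_tray [([104, 195, 174, 245], 0.77)]
wrist [[325.1922621    0.         279.5878339 ]
 [  0.         325.1922621  205.92731477]
 [  0.           0.           1.        ]] [ 0.20583131 -0.51714643  0.37334551] [-1.91501846e+01  2.01408929e-02 -7.70145402e+01]
chest []
lid []
knee []
cutout []
trip_lever []
lever_tip []
septa_jar []
amber_bottle []
beaker []
vial_tray []
```

```bash
python3 - <<'E'
import cv2
for n in ["scene0","top0"]:
    im=cv2.imread(f"pics/{n}.png"); cv2.imwrite(f"pics/{n}b.png",cv2.resize(im[100:350,80:480],(800,500),interpolation=cv2.INTER_CUBIC))
E
```

```text
(no output)
```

View pics/scene0.png

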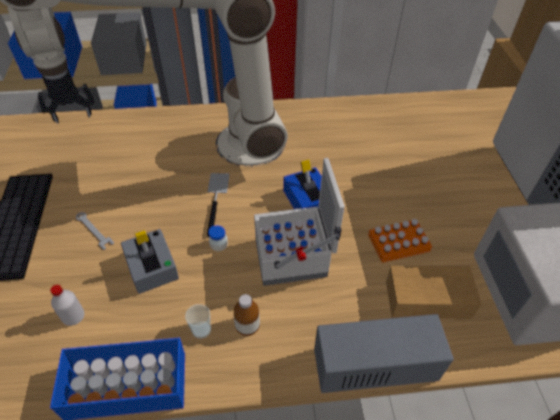

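View pics/top0.png

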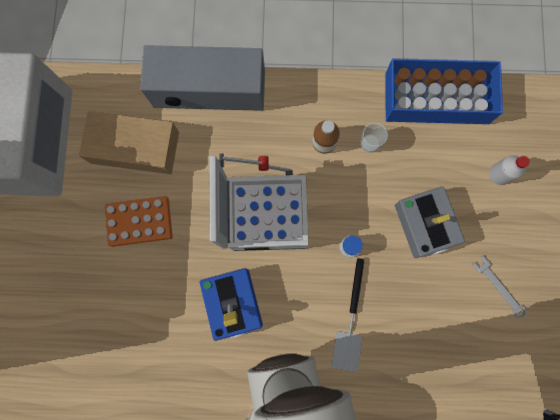

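```bash
cat > h.py <<'E'
import numpy as np, cv2, pickle
from scipy.spatial.transform import Rotation as R
def ray(c,uv,fish=False):
    K=c["intrinsics"]; x=(uv[0]-K[0,2])/K[0,0]; y=(uv[1]-K[1,2])/K[1,1]
    if fish:
        r=np.hypot(x,y); d=np.array([x/r*np.sin(r),-y/r*np.sin(r),-np.cos(r)]) if r>0 else np.array([0,0,-1.])
    else: d=np.array([x,-y,-1.])
    d=R.from_euler("xyz",c["rotation"],degrees=True).apply(d)
    return np.array(c["origin"]),d/np.linalg.norm(d)
def onz(c,uv,z,fish=False):
    o,d=ray(c,uv,fish); return o+d*(z-o[2])/d[2]
def tri(rays):
    A=0;b=0
    for o,d in rays:
        P=np.eye(3)-np.outer(d,d);A=A+P;b=b+P@o
    p=np.linalg.solve(A,b)
    return p,[np.linalg.norm((np.eye(3)-np.outer(d,d))@(p-o)) for o,d in rays]
def proj(c,p,fish=False):
    K=c["intrinsics"]; q=R.from_euler("xyz",c["rotation"],degrees=True).inv().apply(np.atleast_2d(p)-c["origin"])
    v=np.stack([q[:,0],-q[:,1],-q[:,2]],1)
    if fish:
        r=np.hypot(v[:,0],v[:,1]);a=np.arctan2(r,v[:,2]);xy=v[:,:2]/r[:,None]*a[:,None]
    else: xy=v[:,:2]/v[:,2:]
    return xy*K[0,0]+K[:2,2]
def load(n): return pickle.load(open(n+".pkl","rb"))
E
python3 - <<'E'
from h import *
t=load("top0");s=load("scene0")
print(proj(t,[0,0,0]),proj(s,[0,0,0]))
def crop(c,x0,y0,x1,y1,k,name):
    cv2.imwrite(name,cv2.resize(c["img"][y0:y1,x0:x1,::-1],None,fx=k,fy=k,interpolation=cv2.INTER_CUBIC))
crop(t,195,140,325,260,5,"pics/tc.png")
crop(s,240,150,370,290,4,"pics/sc.png")
crop(t,385,175,485,270,5,"pics/tk.png")
crop(s,110,220,190,300,6,"pics/sk.png")
E
```

```text
[[295.82025989 432.67413455]] [[249.86000288 142.73645327]]
```

View pics/tc.png

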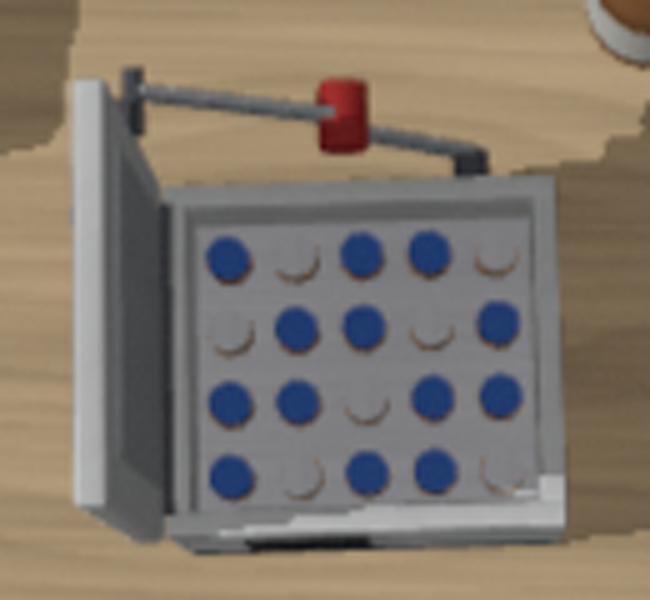

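View pics/sc.png

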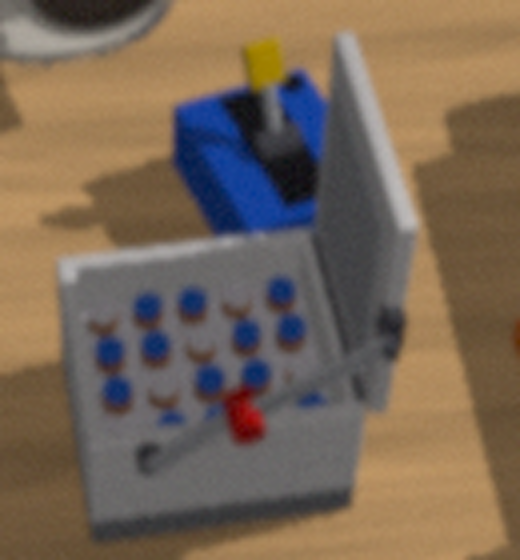

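View pics/tk.png

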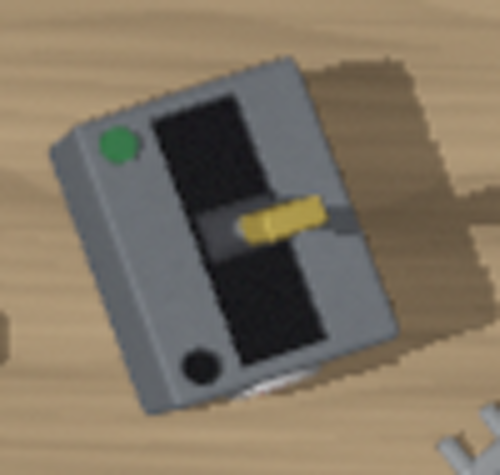

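View pics/sk.png

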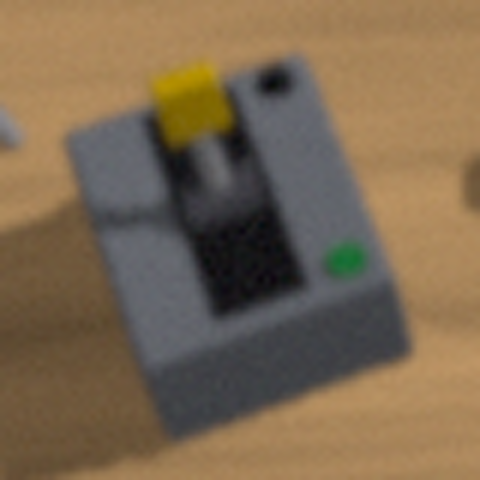

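```bash
python3 - <<'E'
from h import *
t=load("top0");s=load("scene0")
T=lambda u,v:(385+u/5,175+v/5); S=lambda u,v:(110+u/6,220+v/6)
TC=lambda u,v:(195+u/5,140+v/5); SC=lambda u,v:(240+u/4,150+v/4)
print("cutout top corners (z=.07): top cam")
for p in [(78,130),(293,58),(398,332),(180,405)]: print(onz(t,T(*p),.07))
print("scene"); 
for p in [(68,135),(300,55),(405,295),(150,362)]: print(onz(s,S(*p),.07))
for a,b in [((118,145),(347,260)),((202,367),(275,80))]:
    print("dot",tri([ray(t,T(*a)),ray(s,S(*b))]), onz(t,T(*a),.07))
print("leverend", tri([ray(t,T(284,218)),ray(s,S(192,100))]))
print("chest rim (z=.12)")
for p in [(163,190),(555,178),(565,527),(165,520)]: print(onz(t,TC(*p),.12))
for p in [(60,262),(85,450),(358,405)]: print("s",onz(s,SC(*p),.12))
print("knee",tri([ray(t,TC(343,116)),ray(s,SC(244,416))]))
print("foot",tri([ray(t,TC(472,160)),ray(s,SC(148,458))]))
print("lidtop corners (z=.31)")
for p in [(72,80),(100,80),(102,503),(75,503)]: print(onz(t,TC(*p),.31))
for n,a in [("jar",(352,244)),]: print(n,onz(t,a,.065))
print("bottle",onz(t,(328,127),.135),onz(t,(325,146),0.02)); print("beaker",onz(t,(374,132),.08))
print("tray",[onz(t,p,.03)[:2] for p in [(106,205),(167,197),(172,238),(109,245)]])
print("blue cutout",[onz(t,p,.07)[:2] for p in [(201,281),(247,270),(262,325),(214,338)]])
E
```

```text
cutout top corners (z=.07): top cam
[ 0.56928278 -0.24568156  0.07      ]
[ 0.60879184 -0.35348627  0.07      ]
[ 0.47280868 -0.40182922  0.07      ]
[ 0.43409917 -0.29424617  0.07      ]
scene
[ 0.47583303 -0.39684287  0.07      ]
[ 0.43728299 -0.28969608  0.07      ]
[ 0.58437829 -0.23442482  0.07      ]
[ 0.60928853 -0.34688717  0.07      ]
dot (array([ 0.56215857, -0.26341004,  0.0705699 ]), [np.float64(0.0018938495526623408), np.float64(0.0018938495526624672)]) [ 0.56225055 -0.26549064  0.07      ]
dot (array([ 0.45284523, -0.30260776,  0.07191202]), [np.float64(0.002119214069739073), np.float64(0.0021192140697389875)]) [ 0.45297576 -0.30531805  0.07      ]
leverend (array([ 0.51736962, -0.32304676,  0.14125555]), [np.float64(0.002339685411908166), np.float64(0.0023396854119082764)])
chest rim (z=.12)
[0.60512961 0.18112839 0.12      ]
[ 0.61619176 -0.00740196  0.12      ]
[ 0.44815546 -0.01570668  0.12      ]
[0.44628997 0.17273455 0.12      ]
s [ 0.45490008 -0.01037936  0.12      ]
s [ 0.62014337 -0.00576347  0.12      ]
s [0.60182813 0.18115198 0.12      ]
knee (array([0.63357504, 0.09524516, 0.16272   ]), [np.float64(0.0018576024838252343), np.float64(0.0018576024838252367)])
foot (array([0.62576408, 0.03426974, 0.11289545]), [np.float64(0.0014442488822856874), np.float64(0.001444248882285665)])
lidtop corners (z=.31)
[0.60851692 0.19607002 0.31      ]
[0.60882788 0.18466372 0.31      ]
[0.43633853 0.17507157 0.31      ]
[0.43604541 0.18576738 0.31      ]
jar [ 0.45929553 -0.12609706  0.065     ]
bottle [ 0.73446985 -0.05752958  0.135     ] [ 0.72017451 -0.05887442  0.02      ]
beaker [ 0.74268986 -0.17794897  0.08      ]
tray [array([0.54539525, 0.50138211]), array([0.57051702, 0.34620426]), array([0.4652074 , 0.32646789]), array([0.44307443, 0.48490695])]
blue cutout [array([0.35896646, 0.24004661]), array([0.38848892, 0.12957517]), array([0.25903012, 0.08841767]), array([0.22570579, 0.20163568])]
```

Candidates:
- **Cutout:** grey box in the top view at (430,222), against the blue look-alike at (231,304). The crop shows the grey one has green and black dots and a yellow lever near upright, so I choose grey.
- **Knee:** the only red pad on the stay, at top (264,163). The other red item is a bottle cap at (522,161).
- **Lid:** at top (217,200).

I'll now move over towards the knee.

Request:
apply_moves --targets '[1, 1.25, 0.4, 0, 0, -0.4, 0, 2, 2.5, 0.8, 0, 0, -0.8, 0, 3, 3.75, 1.2, 0, 0, -1.2, 0, 4, 5, 1.3, 0, 0, -1.6, 0, 5, 6.2, 1.3, 0, 0, -1.6, 0]' --newtons 60

```text
time: 2.15
ee_pos: [0.274, -0.3486, 0.2712]
tcp_rot: [179.9, -0.1, 3.2]
wrist_force: [0.8, 0.2, 0.2]
opening: 0.0122
```

Request:
apply_moves --targets '[1, 1.25, 0, 0.5, 0, 0, 0, 2, 2.5, 0, 1, 0, 0, 0, 3, 3.75, 0, 1.5, 0, 0, 0, 4, 5, 0, 2, 0, 0, 0, 5, 6.2, 0, 2.5, 0, 0, 0]'

```text
time: 2.65
ee_pos: [0.4242, -0.1622, 0.2706]
tcp_rot: [-164.9, -0.9, 3.2]
wrist_force: [0.9, -1.2, 0.4]
opening: 0.0002
```

Request:
apply_moves --targets '[1, 1.25, 0, 0, 0, 0, 0, 2, 2.5, 0, 0, 0, 0, 0, 3, 3.75, 0, 0, 0, 0, 0, 4, 5, 0, 0, 0, 0, 0, 5, 6.2, 0, 0, 0, 0, 0]'

```text
time: 3.15
ee_pos: [0.5741, 0.0239, 0.2704]
tcp_rot: [-165.0, -0.9, 3.2]
wrist_force: [0.9, -0.8, 0.4]
opening: 0.0003
```

Request:
apply_moves --targets '[1, 1.15, -0.3, 0, 0, 0, 0, 2, 2.3, -0.7, 0, 0, 0, 0, 2, 2.3, -1.2, 0, 0, 0, 0, 2, 2.3, -1.7, 0, 0, 0, 0]'

```text
time: 3.55
ee_pos: [0.6336, 0.0924, 0.2176]
tcp_rot: [-165.0, -0.8, 3.4]
wrist_force: [-0.3, -1.1, 0.4]
opening: 0.0
```

```bash
python3 - <<'E'
from workcell import bot, camera, recognise
import cv2,pickle
for n in ["wrist","scene"]:
    c=camera(n);pickle.dump(c,open(f"{n}1.pkl","wb"));cv2.imwrite(f"pics/{n}1.png",c["img"][:,:,::-1])
o=bot.get_obs();print(o["ee_pos"],o["wrist_force"])
c=c["img"][130:300,230:390,::-1];cv2.imwrite("pics/scene1c.png",cv2.resize(c,None,fx=3,fy=3,interpolation=2))
E
```

```text
[0.63249574 0.09135319 0.21668627] [-0.21008549  0.36772286 -0.39895776]
```

View pics/wrist1.png

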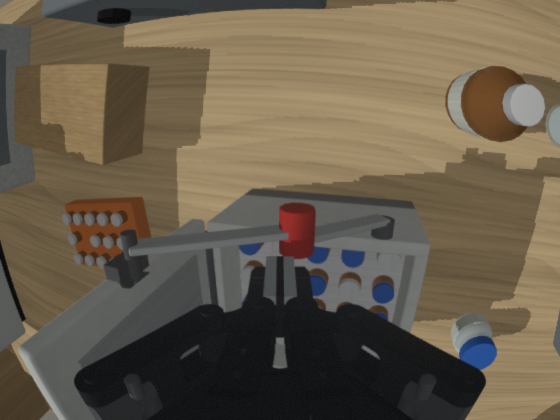

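View pics/scene1c.png

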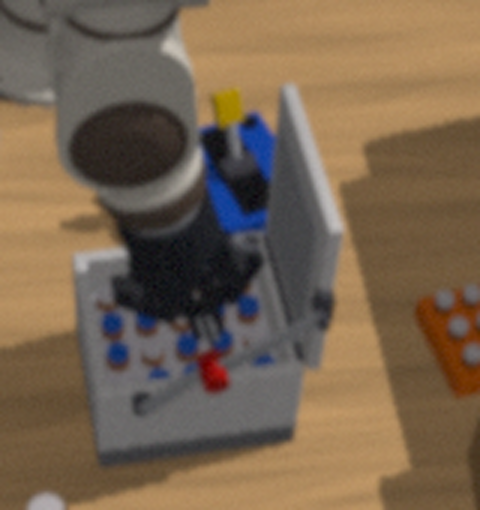

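```bash
python3 - <<'E'
from h import *
w=load("wrist1");s=load("scene1");t=load("top0")
print(proj(w,[[.6325,.0914,.2167],[.6335,.0955,.163],[.6335,.0955,.175]],True))
print(tri([ray(w,(297,230),True),ray(t,(195+343/5,140+116/5)),ray(s,(230+214/3,130+372/3))]))
print(tri([ray(w,(297,230),True),ray(t,(195+343/5,140+116/5))]))
E
```

```text
[[281.43770684 273.51048258]
 [296.24919536 231.127457  ]
 [292.1603427  238.32777422]]
(array([0.63375963, 0.09553211, 0.16238215]), [np.float64(0.000459999763186377), np.float64(0.00213352198665335), np.float64(0.002459886661387645)])
(array([0.63377486, 0.09434689, 0.16188791]), [np.float64(0.0009224112717031362), np.float64(0.0009224112717030772)])
```

Request:
apply_moves --targets '[0.05, 0.1, -0.6, 0, 0, 0, 0, 0.05, 0.1, -1.1, 0, 0, 0, 0, 0.05, 0.12, -1.3, 0, 0, 0, 0, 0.05, 0.15, -1.45, 0, 0, 0, 0, 0.05, 0.17, -1.55, 0, 0, 0, 0]'

```text
time: 4.15
ee_pos: [0.6347, 0.0962, 0.1742]
tcp_rot: [-165.0, -0.9, 3.2]
wrist_force: [-4.0, 1.3, 9.2]
opening: -0.0
```

Request:
apply_moves --targets '[0, 0.03, -0.1, 0, 0, 0, 0, 0, 0.07, -0.2, 0, 0, 0, 0, 0, 0.1, -0.3, 0, 0, 0, 0, 0, 0.14, -0.4, 0, 0, 0, 0, 0, 0.18, -0.5, 0, 0, 0, 0]'

```text
time: 4.65
ee_pos: [0.6352, 0.1021, 0.1603]
tcp_rot: [-164.9, -1.1, 3.2]
wrist_force: [-1.4, 1.4, 8.8]
opening: 0.0005
```

Request:
apply_moves --targets '[0, 0.04, -0.1, 0, 0, 0, 0, 0, 0.08, -0.2, 0, 0, 0, 0, 0, 0.1, -0.3, 0, 0, 0, 0, 0, 0.12, -0.4, 0, 0, 0, 0, 0, 0.14, -0.5, 0, 0, 0, 0]'

```text
time: 5.15
ee_pos: [0.6352, 0.106, 0.1457]
tcp_rot: [-165.0, -1.1, 3.2]
wrist_force: [-3.8, -0.7, 11.1]
opening: -0.0001
```

```bash
python3 - <<'E'
from workcell import bot, camera, recognise
import cv2,pickle
for n in ["wrist","scene"]:
    c=camera(n);pickle.dump(c,open(f"{n}2.pkl","wb"));cv2.imwrite(f"pics/{n}2.png",c["img"][:,:,::-1])
o=bot.get_obs();print(o["ee_pos"],o["wrist_force"])
c=c["img"][130:300,230:390,::-1];cv2.imwrite("pics/scene2c.png",cv2.resize(c,None,fx=3,fy=3,interpolation=2))
E
```

```text
[0.63519422 0.10591886 0.14524528] [-1.30320491 -0.22110077  5.95722969]
```

View pics/scene2c.png

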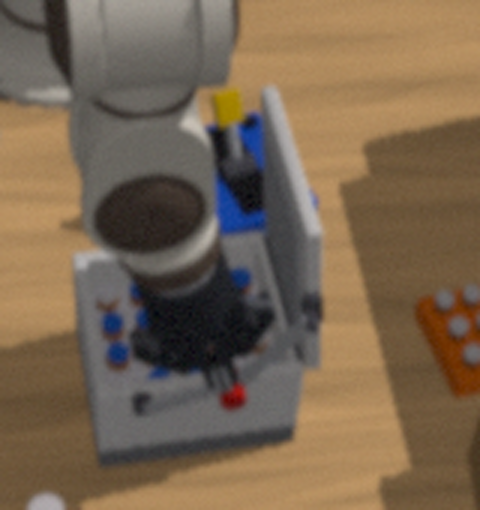

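View pics/wrist2.png

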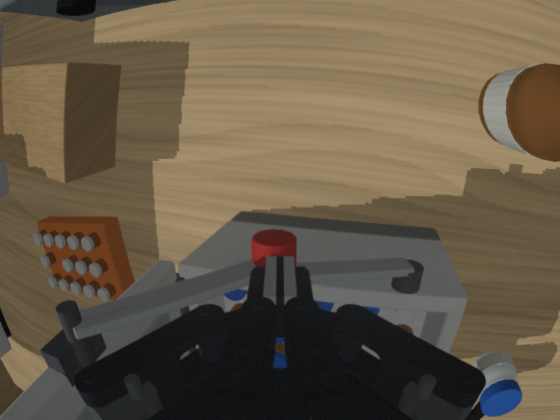

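Request:
apply_moves --targets '[0, 0.05, -0.15, 0, 0, 0, 0, 0, -0.3, 1.2, 0, 0, 0, 0, 0, -0.7, 2.8, 0, 0, 0, 0, 0, -1.1, 4.4, 0, 0, 0, 0, -0.5, -1.2, 6.0, 0, 0, 0, 0]'

```text
time: 5.75
ee_pos: [0.62, 0.0686, 0.3244]
tcp_rot: [-165.0, -0.9, 3.2]
wrist_force: [1.0, 0.2, -0.0]
opening: 0.0002
```

Request:
apply_moves --targets '[-0.5, 0.5, 1, 0, 0, 0, 0, -1, 2, 1, 0, 0, 0, 0, -1.8, 3.4, 1, -0.8, 0, 0, 0, -2.6, 4.8, 1, -1.6, 0, 0, 0, -3.3, 5.6, 1, -2.5, 0, 0, 0]'

```text
time: 6.25
ee_pos: [0.5559, 0.1066, 0.354]
tcp_rot: [-177.0, 0.0, 9.4]
wrist_force: [0.6, -0.5, -0.3]
opening: -0.0001
```

Request:
apply_moves --targets '[-0.4, 1.4, 0.2, -0.5, 0, -0.5, 0, -0.8, 2.9, 0.2, -0.5, 0, -1, 0, -1.1, 4.3, 0.2, -0.5, 0, -1, 0, -1.1, 4.3, 0, -0.5, 0, -1, 0, -1.1, 4.3, -0.8, -0.5, 0, -1, 0]'

```text
time: 6.75
ee_pos: [0.5464, 0.0859, 0.3477]
tcp_rot: [-177.6, 0.5, 7.8]
wrist_force: [-0.2, -0.8, -0.4]
opening: 0.0001
```

```bash
python3 - <<'E'
from workcell import bot, camera, recognise
import cv2,pickle
for n in ["scene","top"]:
    c=camera(n);pickle.dump(c,open(f"{n}3.pkl","wb"));cv2.imwrite(f"pics/{n}3.png",c["img"][:,:,::-1])
o=bot.get_obs();print(o["ee_pos"],o["tcp_rot"],o["wrist_force"])
E
```

```text
[0.54600093 0.08602006 0.34614145] [-177.59681814    0.63740345    7.77054494] [ 0.32763099 -0.24392113  0.00398358]
```

View pics/scene3.png

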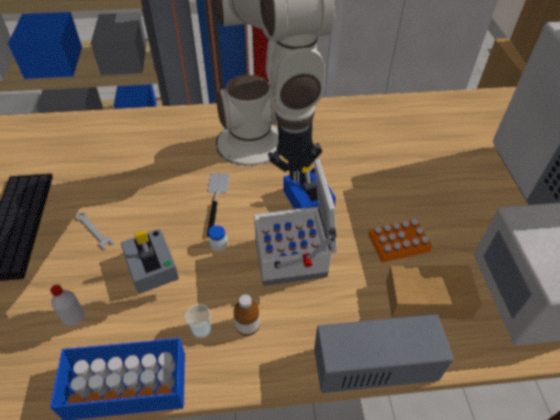

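View pics/top3.png

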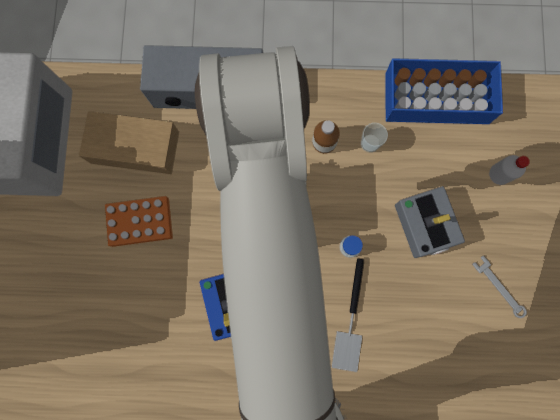

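```bash
python3 - <<'E'
from workcell import bot
o=bot.get_obs();print(o["q"],o["qd"],o["time"])
E
```

```text
[  7.71457521  10.75023988  29.67835173 109.56786379   2.40255807
 179.94398449] [ 0.44431019  0.34498555  1.88024791  1.19676791  0.11313431 -0.01757204] 6.85
```

Joint 6 sits at its 180° limit, so the move stalled. I'll turn the yaw up to about 93°, which frees it and presents the narrow side of the fingers to the lid.

Request:
apply_moves --targets '[0, 0.3, 0.4, -0.4, 0, 1.4, 0, -0.2, 1, 0.5, -0.4, 0, 2.8, 0, -0.4, 2.2, 0.5, -0.4, 0, 4.2, 0, -0.6, 3.5, 0.5, -0.4, 0, 5.6, 0, -0.8, 4.6, 0.5, -0.4, 0, 7, 0]'

```text
time: 7.35
ee_pos: [0.5218, 0.2261, 0.3622]
tcp_rot: [-179.6, 1.7, 50.1]
wrist_force: [0.5, -0.4, -0.1]
opening: -0.0002
```

Request:
apply_moves --targets '[0, 0.5, 0, 0.2, -0.2, 1.4, 0, 0, 0.5, -0.5, 0.2, -0.2, 2.8, 0, 0, 0.5, -1.3, 0.2, -0.2, 4.2, 0, 0, 0.5, -2.1, 0.2, -0.2, 5.6, 0, 0, 0.5, -2.9, 0.2, -0.2, 7.1, 0]'

```text
time: 7.85
ee_pos: [0.5221, 0.2397, 0.2744]
tcp_rot: [179.6, 0.2, 92.3]
wrist_force: [0.1, -0.0, 0.6]
opening: 0.0001
```

```bash
python3 - <<'E'
from workcell import bot, camera, recognise
import cv2,pickle
for n in ["scene","wrist"]:
    c=camera(n);pickle.dump(c,open(f"{n}4.pkl","wb"));cv2.imwrite(f"pics/{n}4.png",c["img"][:,:,::-1])
    if n=="scene":
        d=c["img"][100:300,210:410,::-1];cv2.imwrite("pics/scene4c.png",cv2.resize(d,None,fx=3,fy=3,interpolation=2))
o=bot.get_obs();print(o["q"],o["ee_pos"],o["tcp_rot"],o["wrist_force"])
E
```

```text
[ 24.80395473   9.47459123  19.63182556 100.15482331  -0.31071851
 112.68899032] [0.52121828 0.23917768 0.27209813] [179.87792147   0.28574248  92.11465346] [ 0.20711368 -0.40037814 -0.41188929]
```

View pics/scene4c.png

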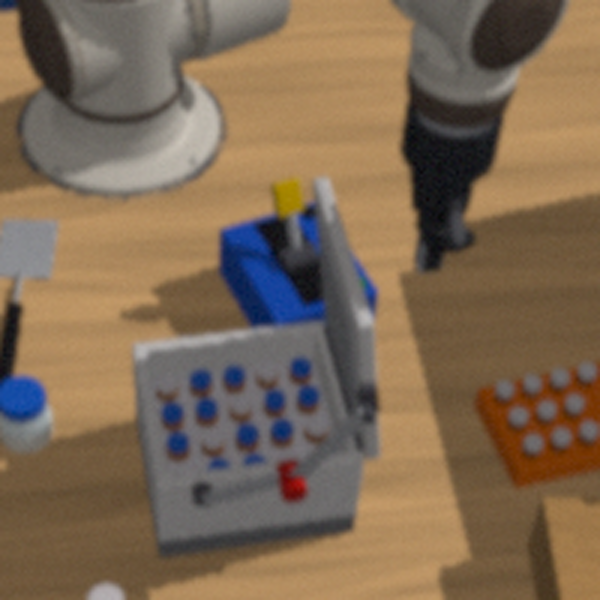

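View pics/wrist4.png

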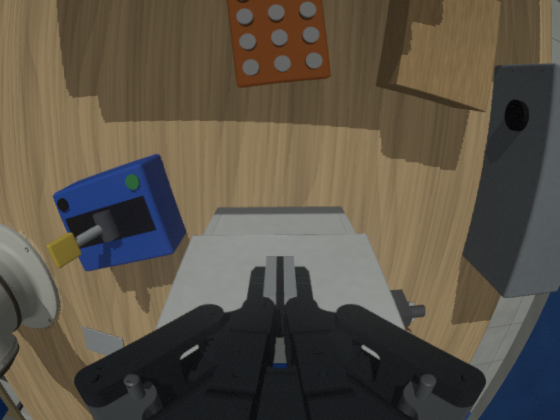

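Request:
apply_moves --targets '[0, -0.6, 0, 0, 0, 0, 0, 0, -1.1, 0, 0, 0, 0, 0, 0, -1.4, 0, 0, 0, 0, 0, 0, -1.6, 0, 0, 0, 0, 0, 0, -1.8, 0, 0, 0, 0, 0]'

```text
time: 8.45
ee_pos: [0.5223, 0.185, 0.2758]
tcp_rot: [179.6, 0.2, 91.9]
wrist_force: [0.1, -0.9, -0.1]
opening: -0.0
```

Request:
apply_moves --targets '[0, -0.2, 0, 0, 0, 0, 0, 0, -0.4, -0.03, 0, 0, 0, 0, 0, -0.6, -0.06, 0, 0, 0, 0, 0, -0.8, -0.1, 0, 0, 0, 0, 0, -1, -0.15, 0, 0, 0, 0]'

```text
time: 8.95
ee_pos: [0.5229, 0.1564, 0.2717]
tcp_rot: [179.4, 0.1, 92.0]
wrist_force: [3.4, 5.2, 4.6]
opening: 0.0001
```

Request:
apply_moves --targets '[0, -0.2, -0.07, 0, 0, 0, 0, 0, -0.4, -0.15, 0, 0, 0, 0, 0, -0.6, -0.25, 0, 0, 0, 0, 0, -0.8, -0.37, 0, 0, 0, 0, 0, -1, -0.5, 0, 0, 0, 0]'

```text
time: 9.45
ee_pos: [0.5226, 0.126, 0.2568]
tcp_rot: [179.4, 0.1, 92.0]
wrist_force: [0.5, 3.0, 5.9]
opening: -0.0001
```

Request:
apply_moves --targets '[0, -0.2, -0.12, 0, 0, 0, 0, 0, -0.4, -0.26, 0, 0, 0, 0, 0, -0.57, -0.4, 0, 0, 0, 0, 0, -0.74, -0.54, 0, 0, 0, 0, 0, -0.9, -0.7, 0, 0, 0, 0]'

```text
time: 9.95
ee_pos: [0.5226, 0.0987, 0.2358]
tcp_rot: [179.5, 0.1, 92.0]
wrist_force: [1.4, 1.1, 5.2]
opening: 0.0002
```

```bash
python3 - <<'E'
from workcell import bot, camera, recognise
import cv2,pickle
for n in ["scene"]:
    c=camera(n);pickle.dump(c,open(f"{n}5.pkl","wb"));cv2.imwrite(f"pics/{n}5.png",c["img"][:,:,::-1])
    if n=="scene":
        d=c["img"][100:300,210:410,::-1];cv2.imwrite("pics/scene5c.png",cv2.resize(d,None,fx=3,fy=3,interpolation=2))
o=bot.get_obs();print(o["q"],o["ee_pos"],o["tcp_rot"],o["wrist_force"])
E
```

```text
[10.77019004  2.05430783  7.40314766 94.90361458 -0.24318502 98.7826281 ] [0.52243304 0.09814642 0.23485052] [1.79522862e+02 1.72346826e-01 9.19858995e+01] [1.81847329 0.62565969 3.22097676]
```

View pics/scene5c.png

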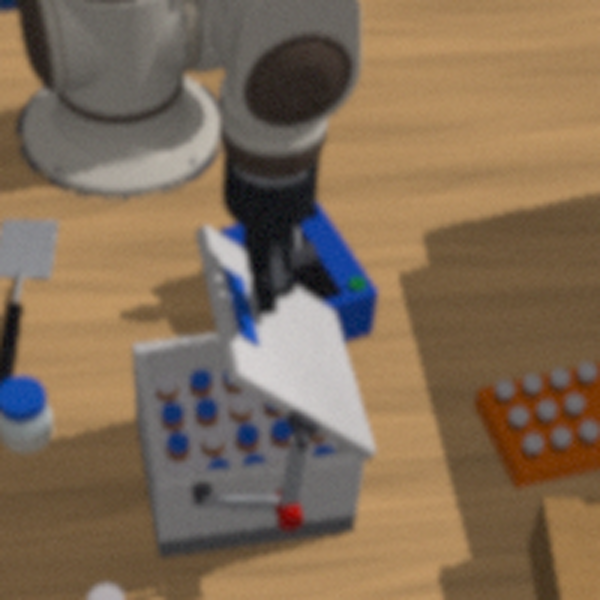

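Request:
apply_moves --targets '[0, -0.17, -0.15, 0, 0, 0, 0, 0, -0.34, -0.3, 0, 0, 0, 0, 0, -0.5, -0.46, 0, 0, 0, 0, 0, -0.66, -0.63, 0, 0, 0, 0, 0, -0.8, -0.8, 0, 0, 0, 0]'

```text
time: 10.5
ee_pos: [0.5222, 0.0743, 0.2104]
tcp_rot: [179.6, 0.2, 92.0]
wrist_force: [1.2, 1.0, 3.0]
opening: -0.0002
```

Request:
apply_moves --targets '[0, -0.13, -0.17, 0, 0, 0, 0, 0, -0.25, -0.34, 0, 0, 0, 0, 0, -0.36, -0.51, 0, 0, 0, 0, 0, -0.47, -0.69, 0, 0, 0, 0, 0, -0.58, -0.87, 0, 0, 0, 0]'

```text
time: 11.0
ee_pos: [0.5219, 0.0571, 0.184]
tcp_rot: [179.6, 0.2, 92.0]
wrist_force: [1.7, 2.8, 2.4]
opening: 0.0001
```

Request:
apply_moves --targets '[0, -0.06, -0.13, 0, 0, 0, 0, 0, -0.12, -0.26, 0, 0, 0, 0, 0, -0.17, -0.38, 0, 0, 0, 0, 0, -0.22, -0.5, 0, 0, 0, 0, 0, -0.26, -0.62, 0, 0, 0, 0]'

```text
time: 11.5
ee_pos: [0.522, 0.0494, 0.1658]
tcp_rot: [179.6, 0.2, 92.0]
wrist_force: [1.6, 1.1, 1.9]
opening: 0.0003
```

Request:
apply_moves --targets '[0, -0.02, -0.07, 0, 0, 0, 0, 0, -0.04, -0.14, 0, 0, 0, 0, 0, -0.07, -0.21, 0, 0, 0, 0, 0, -0.09, -0.28, 0, 0, 0, 0, 0, -0.11, -0.35, 0, 0, 0, 0]'

```text
time: 12.0
ee_pos: [0.5221, 0.0462, 0.1554]
tcp_rot: [179.6, 0.2, 92.0]
wrist_force: [1.0, 1.2, 2.0]
opening: -0.0002
```

Request:
apply_moves --targets '[0, -0.02, -0.07, 0, 0, 0, 0, 0, -0.03, -0.14, 0, 0, 0, 0, 0, -0.04, -0.21, 0, 0, 0, 0, 0, -0.05, -0.28, 0, 0, 0, 0, 0, -0.06, -0.35, 0, 0, 0, 0]'

```text
time: 12.5
ee_pos: [0.5221, 0.0441, 0.1449]
tcp_rot: [179.6, 0.2, 92.0]
wrist_force: [0.6, -1.8, 2.8]
opening: -0.0003
```

Request:
apply_moves --targets '[0, 0, -0.06, 0, 0, 0, 0, 0, -0.01, -0.11, 0, 0, 0, 0, 0, -0.02, -0.16, 0, 0, 0, 0, 0, -0.02, -0.21, 0, 0, 0, 0, 0, -0.02, -0.26, 0, 0, 0, 0]'

```text
time: 13.0
ee_pos: [0.522, 0.0437, 0.1371]
tcp_rot: [179.6, 0.2, 92.0]
wrist_force: [0.1, -1.1, 2.5]
opening: 0.0001
```

Request:
apply_moves --targets '[0, 0, -0.04, 0, 0, 0, 0, 0, 0, -0.08, 0, 0, 0, 0, 0, 0, -0.12, 0, 0, 0, 0, 0, 0, -0.14, 0, 0, 0, 0, 0, 0, -0.16, 0, 0, 0, 0]'

```text
time: 13.5
ee_pos: [0.5221, 0.0438, 0.1339]
tcp_rot: [179.5, 0.2, 92.0]
wrist_force: [-5.1, -3.3, 16.7]
opening: -0.0002
```

Request:
apply_moves --targets '[0, 0, -0.03, 0, 0, 0, 0, 0, 0, -0.03, 0, 0, 0, 0, 0, 0, 0.8, 0, 0, 0, 0, 0, 0, 2, 0, 0, 0, 0, 0, 0, 3.5, 0, 0, 0, 0]'

```text
time: 14.0
ee_pos: [0.5212, 0.044, 0.237]
tcp_rot: [179.8, 0.2, 92.0]
wrist_force: [1.3, 0.6, 1.3]
opening: -0.0003
```

```bash
python3 - <<'E'
from workcell import bot, camera, recognise
import cv2,pickle
for n in ["scene","wrist"]:
    c=camera(n);pickle.dump(c,open(f"{n}6.pkl","wb"));cv2.imwrite(f"pics/{n}6.png",c["img"][:,:,::-1])
    if n=="scene":
        d=c["img"][130:330,110:360,::-1];cv2.imwrite("pics/scene6c.png",cv2.resize(d,None,fx=3,fy=3,interpolation=2))
o=bot.get_obs();print(o["q"],o["ee_pos"],o["tcp_rot"],o["wrist_force"])
E
```

```text
[ 4.9166774   1.00441441  7.25397677 95.42452551 -0.1754205  92.90309963] [0.52347444 0.04415529 0.24314295] [1.79167135e+02 1.33392882e-01 9.20113452e+01] [ 0.44625715 -0.36126585 -0.58016485]
```

View pics/scene6c.png

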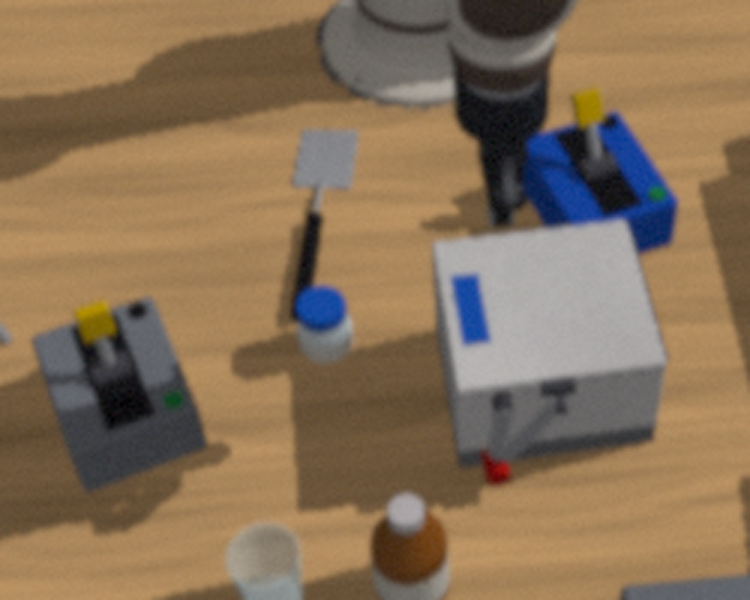

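View pics/wrist6.png

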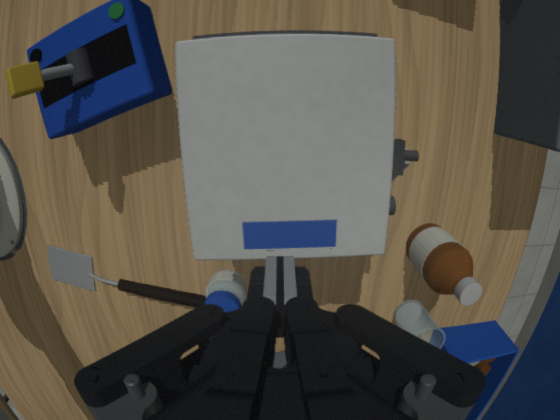

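Request:
apply_moves --targets '[0.2, -1.4, 0.2, 0, 0, -1.3, 0, 0.4, -2.9, 0.2, 0, 0, -2.6, 0, 0.6, -4.4, 0.2, 0, 0, -3.9, 0, 0.8, -5.9, 0.2, 0, 0, -5.2, 0, 1, -7.4, 0.2, 0, 0, -6.5, 0]'

```text
time: 14.6
ee_pos: [0.552, -0.1797, 0.2429]
tcp_rot: [179.6, 0.2, 52.7]
wrist_force: [-0.1, 0.2, 0.4]
opening: 0.0003
```

Request:
apply_moves --targets '[0.2, -1.4, 0, 0, 0, -1.3, 0, 0.4, -2.8, 0, 0, 0, -2.6, 0, 0.5, -4.1, 0, 0, 0, -3.9, 0, 0.5, -4.2, 0, 0, 0, -5.2, 0, 0.5, -4.2, 0, 0, 0, -5.5, 0]'

```text
time: 15.1
ee_pos: [0.5669, -0.3056, 0.2418]
tcp_rot: [179.7, 0.2, 19.6]
wrist_force: [0.2, 0.5, 0.2]
opening: -0.0001
```

```bash
python3 - <<'E'
from workcell import bot, camera, recognise
import cv2,pickle
for n in ["wrist","scene"]:
    c=camera(n);pickle.dump(c,open(f"{n}7.pkl","wb"));cv2.imwrite(f"pics/{n}7.png",c["img"][:,:,::-1])
o=bot.get_obs();print(o["q"],o["ee_pos"],o["tcp_rot"],o["wrist_force"])
d=c["img"][180:310,90:240,::-1];cv2.imwrite("pics/scene7c.png",cv2.resize(d,None,fx=4,fy=4,interpolation=2))
E
```

```text
[-28.06275342  18.82012839  27.51694045  98.60424761  -0.38371545
 131.98473105] [ 0.56703018 -0.30445533  0.24247723] [179.67451302   0.22330328  19.95157129] [-0.25515957  0.45604867 -1.33603255]
```

View pics/scene7c.png

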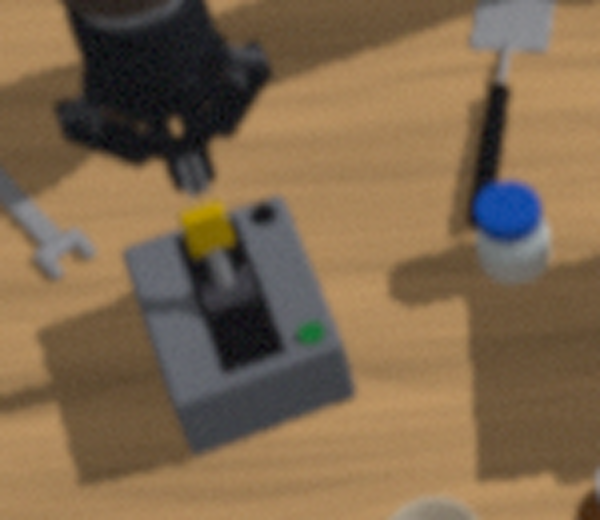

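View pics/wrist7.png

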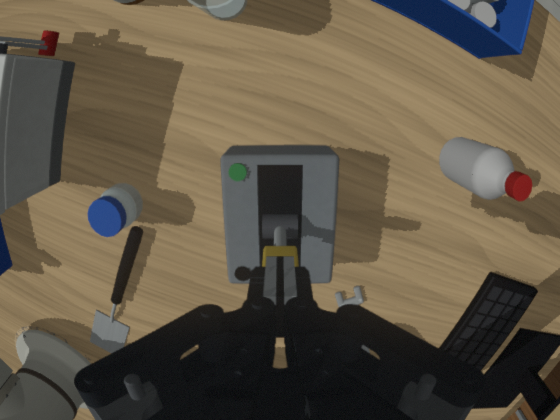

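```bash
python3 - <<'E'
from h import *
w=load("wrist7");t=load("top0")
print(proj(w,[[.567,-.3045,.2425],[.522,-.322,.157],[.517,-.323,.141]],True))
P=[onz(w,p,.07,True) for p in [(228,156),(334,156),(329,280),(233,280)]];print(np.array(P),np.mean(P,0))
for p,q in [((238,172),(118,145)),((242,273),(202,367))]: print(tri([ray(w,p,True),ray(t,(385+q[0]/5,175+q[1]/5))]))
E
```

```text
[[277.28523372 272.12562841]
 [279.32145985 268.69710196]
 [278.38242711 264.31752104]]
[[ 0.57575724 -0.24955479  0.07      ]
 [ 0.61084441 -0.34794481  0.07      ]
 [ 0.47803961 -0.39835535  0.07      ]
 [ 0.44156458 -0.29496915  0.07      ]] [ 0.52655146 -0.32270602  0.07      ]
(array([ 0.5628419 , -0.26474848,  0.06951081]), [np.float64(0.0009903761125709463), np.float64(0.0009903761125710337)])
(array([ 0.45340326, -0.30366378,  0.06970798]), [np.float64(0.0017296639477117003), np.float64(0.0017296639477116294)])
```

Request:
apply_moves --targets '[0.1, 0, -1.3, 0, 0, 0, 0, 0.1, 0, -2.6, 0, 0, 0, 0, 0.1, 0, -3.6, 0, 0, 0, 0, 0.1, 0, -3.9, 0, 0, 0, 0, 0.1, 0, -3.9, 0, 0, 0, 0]'

```text
time: 15.7
ee_pos: [0.5696, -0.3035, 0.1254]
tcp_rot: [179.7, 0.3, 20.1]
wrist_force: [0.5, 0.4, 0.7]
opening: -0.0003
```

Request:
apply_moves --targets '[-0.25, -0.09, 0, 0, 0, 0, 0, -0.5, -0.18, 0, 0, 0, 0, 0, -0.75, -0.27, 0, 0, 0, 0, 0, -1.0, -0.36, 0, 0, 0, 0, 0, -1.25, -0.45, 0, 0, 0, 0, 0]'

```text
time: 16.2
ee_pos: [0.5322, -0.3182, 0.1272]
tcp_rot: [179.6, 0.1, 20.0]
wrist_force: [2.0, 1.4, 1.5]
opening: 0.0
```

Request:
apply_moves --targets '[-0.13, -0.05, 0, 0, 0, 0, 0, -0.26, -0.1, 0, 0, 0, 0, 0, -0.38, -0.14, 0, 0, 0, 0, 0, -0.48, -0.18, 0, 0, 0, 0, 0, -0.55, -0.2, 0, 0, 0, 0, 0]'

```text
time: 16.7
ee_pos: [0.5159, -0.3237, 0.1263]
tcp_rot: [179.6, 0.2, 20.0]
wrist_force: [2.3, 0.3, 0.3]
opening: 0.0002
```

Request:
apply_moves --targets '[-0.05, -0.02, 0, 0, 0, 0, 0, -0.1, -0.04, 0, 0, 0, 0, 0, -0.14, -0.05, 0, 0, 0, 0, 0]'

```text
time: 17.0
ee_pos: [0.5118, -0.3253, 0.1265]
tcp_rot: [179.6, 0.2, 20.0]
wrist_force: [3.2, 1.1, -0.2]
opening: -0.0
```

Not at the stop yet, so I'll continue in small steps until the force rises.

Request:
apply_moves --targets '[-0.05, -0.02, 0, 0, 0, 0, 0, -0.1, -0.04, 0, 0, 0, 0, 0, -0.14, -0.05, 0, 0, 0, 0, 0]'

```text
time: 17.3
ee_pos: [0.5103, -0.3259, 0.127]
tcp_rot: [179.6, -0.2, 20.1]
wrist_force: [18.8, 6.3, -1.2]
opening: 0.0001
```

Request:
apply_moves --targets '[-0.05, -0.02, 0, 0, 0, 0, 0, -0.1, -0.04, 0, 0, 0, 0, 0]'

```text
time: 17.5
ee_pos: [0.5097, -0.3262, 0.1275]
tcp_rot: [179.5, -0.5, 20.2]
wrist_force: [32.2, 12.9, -3.7]
opening: 0.0001
```

Request:
apply_moves --targets '[0.5, 0.2, 0, 0, 0, 0, 0, 0.8, 0.3, 0.5, 0, 0, 0, 0, 0.9, 0.3, 1.9, 0, 0, 0, 0, 0.9, 0.3, 3.3, 0, 0, 0, 0, 0.9, 0.3, 3.6, 0, 0, 0, 0]'

```text
time: 18.0
ee_pos: [0.5324, -0.3195, 0.2395]
tcp_rot: [179.3, 0.0, 20.0]
wrist_force: [0.5, -0.4, 0.5]
opening: 0.0002
```

```bash
python3 - <<'E'
from workcell import bot, camera, recognise
import cv2,pickle
for n in ["wrist","scene"]:
    c=camera(n);pickle.dump(c,open(f"{n}8.pkl","wb"));cv2.imwrite(f"pics/{n}8.png",c["img"][:,:,::-1])
o=bot.get_obs();print(o["q"],o["ee_pos"],o["tcp_rot"],o["wrist_force"])
d=c["img"][180:310,90:240,::-1];cv2.imwrite("pics/scene8c.png",cv2.resize(d,None,fx=4,fy=4,interpolation=2))
E
```

```text
[-30.7713746   14.8325082   21.8748859   96.69293955  -0.43780181
 129.23302923] [ 0.53213347 -0.3193895   0.23625217] [1.79452433e+02 1.18093160e-01 1.99936968e+01] [ 0.64844848 -0.30348183 -0.65657133]
```

View pics/scene8c.png

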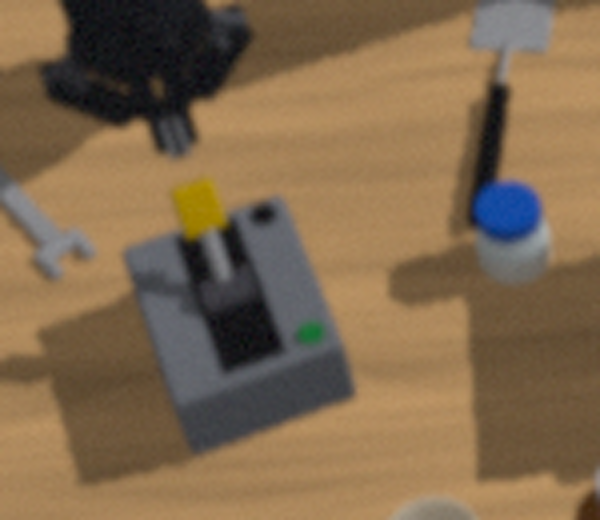

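Request:
apply_moves --targets '[-1.4, -0.5, 0, 0, 0, 0, 0, -2.8, -1, 0, 0, 0, 0, 0, -2.8, -1, -1.2, 0, 0, 0, 0, -2.8, -1, -2.6, 0, 0, 0, 0, -2.8, -1, -3.7, 0, 0, 0, 0]'

```text
time: 18.6
ee_pos: [0.4459, -0.3484, 0.1194]
tcp_rot: [179.8, 0.3, 19.9]
wrist_force: [0.3, -0.1, 0.7]
opening: -0.0
```

Request:
apply_moves --targets '[0.3, 0.11, 0, 0, 0, 0, 0, 0.6, 0.22, 0, 0, 0, 0, 0, 0.9, 0.33, 0, 0, 0, 0, 0, 1.2, 0.44, 0, 0, 0, 0, 0, 1.5, 0.55, 0, 0, 0, 0, 0]'

```text
time: 19.1
ee_pos: [0.4942, -0.3325, 0.1249]
tcp_rot: [179.5, 0.1, 20.0]
wrist_force: [-1.6, -0.2, 1.4]
opening: 0.0003
```

Request:
apply_moves --targets '[0.25, 0.09, 0, 0, 0, 0, 0, 0.5, 0.18, 0, 0, 0, 0, 0, 0.75, 0.27, 0, 0, 0, 0, 0, 0.95, 0.34, 0, 0, 0, 0, 0, 1.1, 0.4, 0, 0, 0, 0, 0]'

```text
time: 19.6
ee_pos: [0.526, -0.3202, 0.123]
tcp_rot: [179.6, 0.2, 20.0]
wrist_force: [-2.3, -1.9, 0.1]
opening: -0.0004
```

Request:
apply_moves --targets '[0.07, 0.03, 0, 0, 0, 0, 0, 0.13, 0.05, 0, 0, 0, 0, 0, 0.18, 0.07, 0, 0, 0, 0, 0]'

```text
time: 19.9
ee_pos: [0.531, -0.3183, 0.1234]
tcp_rot: [179.6, 0.2, 20.0]
wrist_force: [-3.4, -0.9, -0.3]
opening: 0.0001
```

Request:
apply_moves --targets '[0.06, 0.02, 0, 0, 0, 0, 0, 0.12, 0.04, 0, 0, 0, 0, 0, 0.16, 0.06, 0, 0, 0, 0, 0]'

```text
time: 20.2
ee_pos: [0.5338, -0.3174, 0.1234]
tcp_rot: [179.6, 0.5, 19.9]
wrist_force: [-17.4, -6.3, 3.9]
opening: 0.0
```

Request:
apply_moves --targets '[0.05, 0.02, 0, 0, 0, 0, 0, 0.09, 0.03, 0, 0, 0, 0, 0]'

```text
time: 20.4
ee_pos: [0.5341, -0.3173, 0.1233]
tcp_rot: [179.6, 0.7, 19.8]
wrist_force: [-29.8, -8.6, 7.3]
opening: -0.0001
```

Request:
apply_moves --targets '[-0.5, -0.2, 0, 0, 0, 0, 0, -1, -0.35, 0.4, 0, 0, 0, 0, -1.2, -0.4, 1.8, 0, 0, 0, 0, -1.6, -0.6, 3.3, 0, 0, 0, 0, -2.2, -0.8, 4.5, 0, 0, 0, 0]'

```text
time: 20.9
ee_pos: [0.4723, -0.3396, 0.2621]
tcp_rot: [179.5, 0.0, 20.0]
wrist_force: [-0.0, 0.0, 0.6]
opening: -0.0002
```

Request:
apply_moves --targets '[-1, -0.8, 0.5, 0, 0, 0, 0, -2, -1.6, 0.5, 0, 0, 0, 0, -2.5, -2, 0.5, 0, 0, 0, 0, -2.5, -2, 0.5, 0, 0, 0, 0]'

```text
time: 21.3
ee_pos: [0.3958, -0.401, 0.2752]
tcp_rot: [179.5, 0.1, 19.8]
wrist_force: [-0.4, 0.3, 0.4]
opening: -0.0001
```

```bash
python3 - <<'E'
from workcell import bot, camera, recognise
from h import *
I={}
for n in ["top","scene"]:
    c=camera(n);I[n]=c;pickle.dump(c,open(f"{n}9.pkl","wb"));cv2.imwrite(f"pics/{n}9.png",c["img"][:,:,::-1])
o=bot.get_obs();print(o["time"],o["ee_pos"],o["wrist_force"])
d=np.hstack([cv2.resize(I["scene"]["img"][150:310,110:360],(400,256),interpolation=2),cv2.resize(I["top"]["img"][110:270,200:450],(400,256),interpolation=2)])
e=np.hstack([cv2.resize(I["scene"]["img"][215:295,110:190],(400,340),interpolation=2),cv2.resize(I["top"]["img"][175:270,385:480],(400,340),interpolation=2)])
cv2.imwrite("pics/final.png",np.vstack([d,e])[:,:,::-1])
# expected lid corners if shut and lever tip if on
a=np.deg2rad(3.3);C=np.array([.529,.083])
for nm in I:
    L=[]
    for x,y in [(-.088,-.095),(.088,-.095),(.088,.095),(-.088,.095)]:
        L.append([C[0]+x*np.cos(a)-y*np.sin(a),C[1]+x*np.sin(a)+y*np.cos(a),.134])
    print(nm,proj(I[nm],L).round(1).tolist())
    b=np.deg2rad(19.9);tip=[.523+.0407*np.cos(b),-.322+.0407*np.sin(b),.1466]
    print("tip",proj(I[nm],[tip]).round(1))
for q in ["septa_jar","amber_bottle","beaker","vial_tray"]: print(q,[[round(v) for v in r["box"]] for r in recognise(q,"scene")])
E
```

```text
21.4 [ 0.3974601  -0.39966056  0.27446569] [ 0.75240182  0.13191927 -0.07527301]
top [[308.7, 245.6], [306.0, 171.8], [226.3, 174.1], [227.1, 248.0]]
tip [[434.6 199.5]]
scene [[252.4, 210.3], [260.8, 260.2], [331.2, 251.0], [317.2, 202.6]]
tip [[145.1 247.9]]
septa_jar [[211, 226, 230, 247]]
amber_bottle [[233, 297, 261, 336]]
beaker [[185, 302, 210, 339]]
vial_tray [[365, 219, 432, 263]]
```

View pics/final.png

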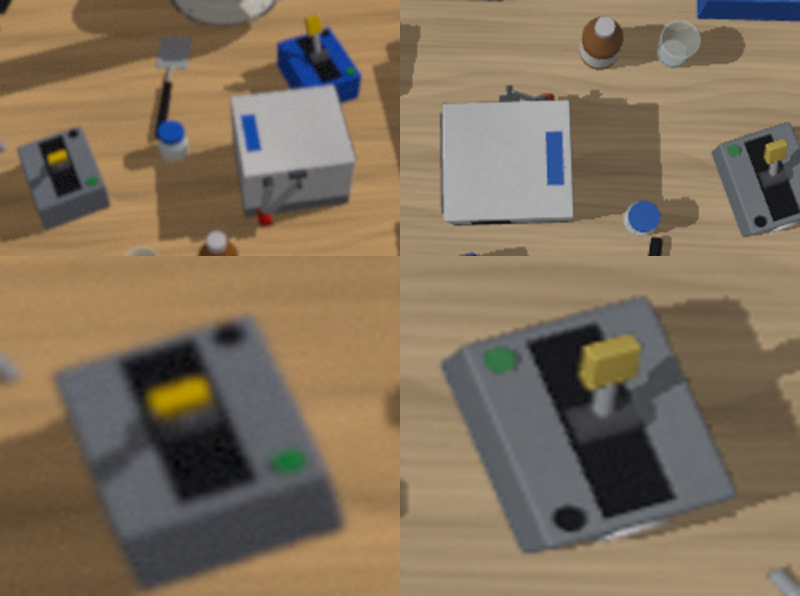

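```bash
python3 - <<'E'
from workcell import bot
print(bot.job_done())
E
```

```text
the job is handed in; nothing more can be done
None
```

I broke the stay, shut the lid and reset the grey cutout, and handed the job in at about 21.4 s of the 69 s.

- **Stay:** I pressed the red knee down about 30 mm at about 9–11 N. The pictures showed it bent below straight.
- **Lid:** I pushed it down from its outer face with the shut fingers, at about 0.4 rad/s and slower near the end. It came to rest on the rim at z = 0.134 m, as expected, and its corners match the projected shut pose within 1–2 pixels in the top view.
- **Cutout:** I pushed the lever to its off stop (about 34 N against the stop), then threw it to its on stop (about 31 N). In the final pictures the paddle is within about 3 pixels of where a fully-on lever should be.
- **Things to leave:** the jar, bottle, beaker and tray detections match the start within about 4 pixels. The blue look-alike was not touched, and the arm stood clear with no force on the wrist.

One move stalled when joint 6 reached its range limit above the lid. I turned the tool to free it, and nothing was touched.

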